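Set up a sheet specimen in the anti-buckling guide

TASK

Lay the steel straightedge flat on the bed of the anti-buckling guide, flush against the open long edge of the aluminium sheet and covering about its whole length, without shifting the sheet. Then turn the thumbscrew on the bridge clockwise until it seats, the shoe bearing on the sheet, back it off a quarter turn so that the sheet can slide, and finish with the thumbscrew still gripped and held there, so that I can nip up the lock nut. Leave the straightedge flush, and do not disturb the other things on the bench.

Things in the scene. Friction and masses are not known exactly. Their poses are not given: they have to be found in the camera images.
- guide: Anti-buckling guide, bolted down. Origin: centre of the underside of its dark steel bed, 220 (x) x 200 (y) x 12 mm high. A rail 8 mm high on the bed's far side has its face at x = +60.5. A grey bridge (y -50 to +50) reaches from the far side over the sheet to x = -7, underside 28 and top 42 mm above the bench. Thumbscrew axis: vertical at x = +15, y = 0. Bare apron: x -110 to -30.
- sheet: The specimen: loose plain aluminium sheet, 90 (x) x 230 (y) x 4 mm, 0.2 kg, flat on the guide's bed with its ends jutting out, its far long edge within 1 mm of the rail, its middle under the bridge; axes parallel to the guide's. Origin: centre of its underside. Its open long edge lies at x = -45 mm in its frame, towards the robot, parallel to y.
- straightedge: Loose ground steel straightedge, a plain bar 220 (x) x 30 (y) x 8 mm high, 0.3 to 0.5 kg, flat on the bench to the left or right of the guide; a small black spot near one end. Origin: centre of its underside, long axis x. Either long edge may be laid to the sheet; laid flush, its centreline lies at x = -60 mm in the sheet's frame.
- straightedge_a (a point): Point on the straightedge's underside centreline, 100 mm from its middle, at the end with the black spot.
- straightedge_b (a point): Point on the straightedge's underside centreline, 100 mm from its middle, at the other end.
- thumbscrew (a joint): Angle of the thumbscrew (rad): 0 = seated (hard stop, the shoe bears on the sheet), positive = backed off, counterclockwise from above; the screw rises 0.24 mm per rad. Starts backed off by 1.95 to 2.9 rad and stays where it is left (friction about 0.06 N m). At 0 the wings lie along the guide's x axis.
- thumbscrew_grip (a point): On the thumbscrew's axis, 74 mm above the bench when seated; x axis along the wings. The steel wing head is 50 mm across, 8 mm thick: two round lobes from 13 mm below to 12 mm above this point, the web between up to 5 mm above. Under it a boss and hex lock nut, 19 mm across; the bridge's top is 19 mm below the wings. Grip it from above across the 8 mm thickness.
- shoe: Steel guide shoe, 36 x 90 x 8 mm, under the bridge on two dowels (tops about 50 mm above the bench, at y = +-36 mm beside the screw): the thumbscrew turns in it and moves it up and down.
- dogbone: Loose flat steel tensile specimen with wide ends, 220 x 40 x 5; a bystander, on the side of the bench opposite the straightedge.
- broken_a: Half of a broken flat specimen, about 105 x 40 x 5; a bystander.
- broken_b: The other half of the broken specimen; a bystander.
- caliper: Digital caliper, 235 long, 14 high; a bystander.
- extensometer: Small black clip-on extensometer, about 105 x 22 x 16; a bystander.
- wrench: Open wrench, 160 long; a bystander.
- cleaner: White plastic bottle, 54 diameter, 130 high; a bystander.
Mind the look-alikes: they are no part of the job. There is more than one size of the sheet; the one meant has the size given above. Leave any blue look-alike of the straightedge alone.

How it is judged:
By the outcome, as a careful person would: the job done as asked, in the order asked, and still so for the second after the job is handed in, while the arm keeps its last pose, push and grip.
It also fails if it takes over 72 s, if anything falls off the work surface, if the arm or the gripper's body presses on something with over 40 N, if the wrist force passes 120 N, or if a joint passes its speed limit or range.

ROBOT

A 6-joint arm with a two-finger parallel gripper is mounted at the origin on the work surface. World frame = base frame: x ahead of the robot, y to its left, z up, the work surface at z = 0. Lengths are in mm, angles in degrees, forces in N, time in s.
With the tool pointing down it reaches from about 350 to 850 mm from the base axis. Payload 8.1 kg.
Tool frame: the origin (TCP) lies at the very end of the fingers, on their centre line; the grasp point (between the pads) lies 19 mm behind it; z points along the fingers, y is the direction in which the jaws open and shut (so a half turn about z gives the same grasp; the last joint's range is limited). The gripper opens to 85 mm and grips with 20 to 120 N. Pads are 22 mm wide; open, the fingers measure 114 mm over their backs; the gripper's body (76 mm by 85 mm) begins 54 mm behind the grasp point. The pads swing forward as they close: fully open they stand 13 mm farther back than shut.
Start: joints at [59.278, 7.471, 85.268, -0, 87.261, -4.893], TCP at [261.392, 540.074, 231.292] pointing down, gripper open.
Joint ranges: [-169.43, 169.43], [-51.17, 129.36], [1.28, 143.12], [-76.62, 256.62], [0, 156.53], [-152.29, 152.29]. Speed limits (degrees/s): [136.94, 136.94, 159.86, 180, 180, 180].

INTERFACE

Orientations are given as [roll, pitch, yaw] about the fixed x, y, z axes, in that order (R = Rz(yaw) Ry(pitch) Rx(roll)).
In Python, from bench import r, eyes gives the robot as it stands. The module is installed in compiled form; this text tells all that it offers.
- The arm moves only by the tool play_rows, never from a script. Its argument "deltas" is a list of rows, each a list of 3 entries, a list of its own where there are three numbers: the shift along the tool's x, y, z in m, then the turn, a rotation vector about the tool's x, y, z in rad, then the closure, from 0 (fully open) to 1 (shut). A call has 1 to 8 rows; each row shifts and turns the pose as measured when the row begins, along the tool's axes as they then stand; what a row does not reach is not made up. A row lasts 1/8 s, in which the tool goes at most 62.5 mm and 10.7 degrees, less where a joint would pass 70% of its speed; a pose out of reach is approached as far as the arm can. A call with a gripper value outside its range is refused whole. The fingers move at their own pace and stop on an object; "force" is the grip in N (left out, the last holds). Time passes only in rows, so rows that do not move let the fingers close. It gives the time, the measured TCP pose, the force and the opening at its end, in the units of the state.
- r.sense(): the state, without advancing time (a new reading comes with each control period).
- eyes.snapshot(name): name is "side" or "top" or "wrist"; returns the picture (420x560x3 uint8, red, green, blue); there is no depth.
- eyes.get_calibration(name): a dict with "mtx" (3x3 intrinsics, pixels), "D" ([k1, k2, p1, p2, k3] as OpenCV has them; the pictures are not rectified), "R" (3x3) and "t" (3): a world point X has camera coordinates R X + t; the wrist camera has in their place "T_tool_cam" (4x4, takes a point from camera to tool coordinates, whose origin is the TCP and whose axes are the flange's). Camera axes: x right, y down, z forward; pixel columns grow to the right and rows downward; lengths in mm; the calibration is good to about 2 mm. A picture is of the moment at which its call begins: read the wrist's pose just before it. get_calibration takes no time and is no camera call.
- r.hand_in(): hands the job in, once; it reports no verdict.
The state is a dict: "time": time; "joint_pos": joint angles; "qd": joint speeds; "joint_efforts": joint torques, N m; "tool_pos": TCP position; "tcp_rot": TCP orientation; "ft_force": force on the tool from outside, world axes, zero at the start; "wrist_torque": the same for the moment, N m; "finger_gap": finger opening in mm.
Only numpy, scipy, OpenCV 4.12 (cv2) and the standard library are available. Lean on these libraries where they do the work, as an engineer would, in place of code of your own. Each camera call takes 0.05 s, during which the arm holds its last target. There are 200 camera calls.

## Working session

There is one attempt and no reset: what is moved stays moved. The work goes in short steps, Python scripts to look and compute and a tool call to move; the robot and the scene stay as the last step left them, time stands still between calls to the robot, and variables do not carry over. Pictures are saved under pics/ and viewed, about 8 in all and at most 12, crops included, and the job is handed in when it is done.

Besides the shell and the picture viewer there is one more tool, called after "Emit:" as a command line: name --argument value ..., lists and objects as JSON in quotes. play_rows: Moves the arm, as the interface text tells. Its arguments: {"type":"object","properties":{"deltas":{"type":"array"},"force":{"type":"number"}},"required":["deltas"]}

```bash
mkdir -p pics; ls; python3 - <<'E'
from bench import r, eyes
import cv2,json,numpy as np
print(r.sense())
for n in ("top","side","wrist"):
    c=eyes.get_calibration(n); print(n,{k:np.round(np.array(v),4).tolist() for k,v in c.items()})
for n in ("top","side"):
    cv2.imwrite(f"pics/{n}0.png",eyes.snapshot(n)[:,:,::-1])
E
```

```text
pics
{'time': 0.0, 'joint_pos': array([ 5.92779905e+01,  7.51479865e+00,  8.53300134e+01,  1.19789973e-03,
        8.72608772e+01, -4.89341475e+00]), 'qd': array([-0.07831224,  0.02803638, -0.13418654, -0.02441214, -0.10902465,
        0.02196396]), 'joint_efforts': array([ 1.96940755e-04, -5.69397819e+01, -5.00553310e+01, -1.64067392e-04,
        1.45830342e-02,  2.80590314e-05]), 'tool_pos': array([261.10294717, 539.59841031, 230.24061593]), 'tcp_rot': array([-1.79894798e+02, -1.02076044e-02,  1.54171338e+02]), 'ft_force': array([-0.35078057, -0.34706527, -0.17861486]), 'wrist_torque': array([-0.02269829,  0.03176945, -0.02444764]), 'finger_gap': 85.45419203595911}
top {'mtx': [[505.368, 0.0, 281.7123], [0.0, 505.368, 208.6658], [0.0, 0.0, 1.0]], 'D': [-0.113, 0.0, 0.0, 0.0, 0.0], 'R': [[-0.022, -0.9997, -0.011], [-0.9981, 0.0226, -0.0572], [0.0574, 0.0097, -0.9983]], 't': [37.7057, 540.3868, 1353.6439]}
side {'mtx': [[442.3817, 0.0, 279.2873], [0.0, 442.3817, 204.9763], [0.0, 0.0, 1.0]], 'D': [-0.0903, 0.0, 0.0, 0.0, 0.0], 'R': [[0.964, -0.2657, 0.0095], [-0.1591, -0.6052, -0.78], [0.213, 0.7504, -0.6257]], 't': [-519.4067, 158.4248, 1059.947]}
wrist {'mtx': [[305.548, 0.0, 281.6599], [0.0, 305.548, 209.8533], [0.0, 0.0, 1.0]], 'D': [-0.0129, 0.0, 0.0, 0.0, 0.0], 'T_tool_cam': [[-0.0009, -0.9532, -0.3025, 76.8613], [1.0, -0.0006, -0.0011, 0.2312], [0.0008, -0.3025, 0.9532, -142.934], [0.0, 0.0, 0.0, 1.0]]}
```

View pics/top0.png

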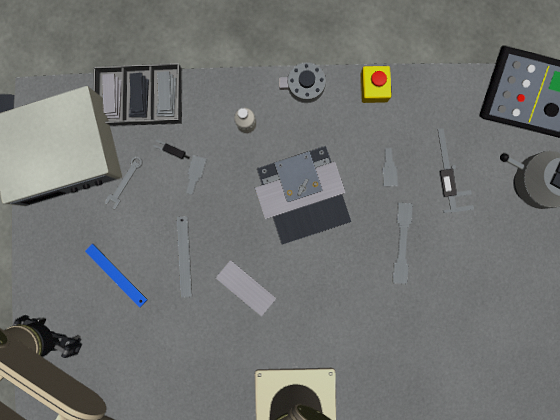

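View pics/side0.png

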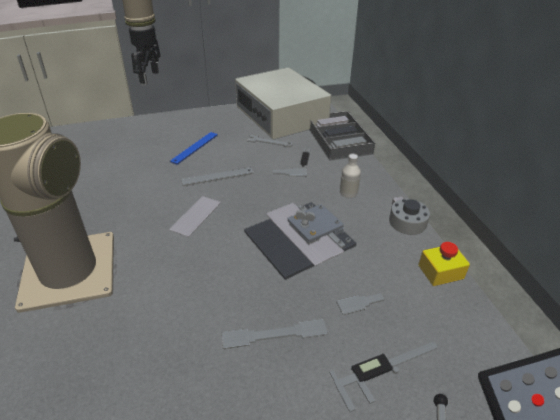

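Top view: the grey straightedge runs from (181,217, spot end) to (186,296), left of the guide. The guide's bed is about (300,195), the sheet's open edge runs about (267,218)-(346,191), and the thumbscrew is at about (303,186). The side view agrees. I'll do rough localisation by contours next.

```bash
cat > h.py <<'E'
import numpy as np, cv2
from bench import r, eyes
from scipy.spatial.transform import Rotation as Ro
def pose():
    s=r.sense(); return Ro.from_euler('xyz',s['tcp_rot'],degrees=True).as_matrix(), np.array(s['tool_pos'])
def cam(n,P=None):
    c=eyes.get_calibration(n); K=np.array(c['mtx']); D=np.array(c['D'])
    if n=='wrist':
        Rt,p=P; T=np.array(c['T_tool_cam']); Rwc=Rt@T[:3,:3]; o=Rt@T[:3,3]+p
    else:
        Rwc=np.array(c['R']).T; o=-Rwc@np.array(c['t'])
    return K,D,Rwc,o
def ray(uv,C):
    K,D,R,o=C
    q=cv2.undistortPoints(np.float64(uv).reshape(-1,1,2),K,D)[:,0]
    return o,(R@np.c_[q,np.ones(len(q))].T).T
def plane(uv,z,C):
    o,d=ray(uv,C); return o+d*((z-o[2])/d[:,2])[:,None]
def proj(X,C):
    K,D,R,o=C
    return cv2.projectPoints(np.float64(X).reshape(-1,1,3),cv2.Rodrigues(R.T)[0],-R.T@o,K,D)[0][:,0]
def shot(n,name):
    P=pose(); im=eyes.snapshot(n); cv2.imwrite(f'pics/{name}.png',im[:,:,::-1]); np.savez(f'pics/{name}.npz',R=P[0],p=P[1]); return im,cam(n,P)
def load(n,name):
    z=np.load(f'pics/{name}.npz'); return cv2.imread(f'pics/{name}.png'),cam(n,(z['R'],z['p']))
E
python3 - <<'E'
from h import *
C=cam('top'); im=cv2.imread('pics/top0.png'); g=cv2.cvtColor(im,cv2.COLOR_BGR2GRAY).astype(int)
hsv=cv2.cvtColor(im,cv2.COLOR_BGR2HSV)
print('vals bench',im[250,215],'bar',im[257,184],im[280,185],'sheet',im[207,265],im[188,336],'bed',im[220,310])
def box(m,roi,z,name):
    x0,y0,x1,y1=roi; M=np.zeros(g.shape,np.uint8); M[y0:y1,x0:x1]=m[y0:y1,x0:x1]
    cs,_=cv2.findContours(M,cv2.RETR_EXTERNAL,cv2.CHAIN_APPROX_NONE); c=max(cs,key=cv2.contourArea)
    W=plane(c[:,0],z,C)[:,:2].astype(np.float32); print(name,cv2.contourArea(c),cv2.minAreaRect(W))
    return W
bg=int(np.median(g[200:260,215:235])); print(bg)
box(((g>bg+12)*255).astype(np.uint8),(165,205,205,305),8,'bar')
box(((g<65)*255).astype(np.uint8),(250,185,360,250),12,'apron')
print(plane([[303,186]],74,C),plane([[268,218],[346,191]],16,C),plane([[181,220]],8,C))
E
```

```text
vals bench [117 118 116] bar [133 130 125] [132 128 124] sheet [158 153 155] [163 157 159] bed [57 50 47]
115
bar 265.5 ((446.9752197265625, 296.2478942871094), (24.85457420349121, 161.09652709960938), 89.1437759399414)
apron 1955.5 ((510.71685791015625, -54.99888610839844), (78.09010314941406, 196.94775390625), 17.076284408569336)
[[595.5104436  -31.59158944  74.        ]] [[ 516.61190637   63.29312561   16.        ]
 [ 585.16521616 -150.00099516   16.        ]] [[516.6899936  302.26296865   8.        ]]
```

```bash
cat >> h.py <<'E'
def rows(pos,yaw,n,clo):
    "n equal rows from the measured pose to a tool-down pose"
    R,p=pose(); Rt=Ro.from_euler('xyz',[180,0,yaw],degrees=True).as_matrix()
    rv=Ro.from_matrix(R.T@Rt).as_rotvec(); out=[]
    dp=(np.array(pos)-p)/n
    for i in range(n):
        Ri=R@Ro.from_rotvec(rv*i/n).as_matrix()
        out.append([np.round(Ri.T@dp/1000,4).tolist(),np.round(rv/n,4).tolist(),clo])
    print(np.round(p,1).tolist(),r.sense()['time'],str(out).replace(' ',''))
E
python3 -c "
from h import *
rows([480,130,260],107,8,0)"
```

```text
[261.1, 539.6, 230.3] 0.1 [[[-0.0469,-0.0342,-0.0037],[-0.0002,0.0001,0.1029],0],[[-0.0502,-0.0292,-0.0037],[-0.0002,0.0001,0.1029],0],[[-0.0529,-0.0239,-0.0037],[-0.0002,0.0001,0.1029],0],[[-0.0551,-0.0183,-0.0037],[-0.0002,0.0001,0.1029],0],[[-0.0567,-0.0125,-0.0037],[-0.0002,0.0001,0.1029],0],[[-0.0577,-0.0066,-0.0037],[-0.0002,0.0001,0.1029],0],[[-0.0581,-0.0007,-0.0037],[-0.0002,0.0001,0.1029],0],[[-0.0578,0.0053,-0.0037],[-0.0002,0.0001,0.1029],0]]
```

Emit:
play_rows --deltas '[[[-0.047,-0.034,-0.004],[0,0,0.103],0],[[-0.05,-0.029,-0.004],[0,0,0.103],0],[[-0.053,-0.024,-0.004],[0,0,0.103],0],[[-0.055,-0.018,-0.004],[0,0,0.103],0],[[-0.057,-0.0125,-0.004],[0,0,0.103],0],[[-0.058,-0.007,-0.004],[0,0,0.103],0],[[-0.058,-0.001,-0.004],[0,0,0.103],0],[[-0.058,0.005,-0.004],[0,0,0.103],0]]'

```text
time: 1.1
tool_pos: [478.1, 117.3, 259.4]
tcp_rot: [-179.6, 0.2, 105.9]
ft_force: [1.7, 0.0, 0.8]
finger_gap: 85.2
```

Emit:
play_rows --deltas '[[[0,0,0],[0,0,0],0]]'

```text
time: 1.23
tool_pos: [479.3, 113.7, 259.3]
tcp_rot: [-179.6, 0.3, 105.5]
ft_force: [-0.2, -0.1, 0.3]
finger_gap: 85.7
```

```bash
python3 - <<'E'
from h import *
im,C=shot('wrist','w1'); s=r.sense(); print(s['tool_pos'],s['tcp_rot'],s['qd'].max(),s['time'])
print(proj([[440,297,8],[595,-31,74],[516,63,16],[585,-150,16]],C))
E
```

```text
[478.51652503 115.38589038 258.98741217] [-179.58191329    0.20204607  105.69449788] 3.3678170799278386 1.275
[[292.66814146   9.41717001]
 [339.66162399 316.44668132]
 [298.92095292 218.3305032 ]
 [302.55762909 352.88627253]]
```

View pics/w1.png

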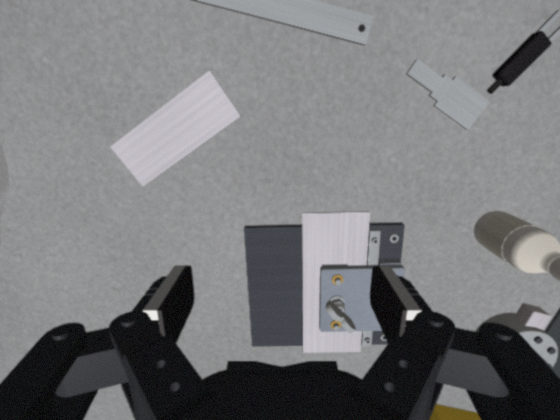

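Wrist view: straightedge along the top edge with its spot at (362,28) and end at about (370,30). The sheet's open edge is at u≈303 (v 213-352), with the dark apron at u 247-303. The thumbscrew's wings run about (330,298)-(356,330). Next I fit the edges.

```bash
python3 - <<'E'
from h import *
im,C=load('wrist','w1'); g=cv2.GaussianBlur(cv2.cvtColor(im,cv2.COLOR_BGR2GRAY),(3,3),0).astype(float)
def fit(pts,z):
    W=plane(pts,z,C)[:,:2].astype(np.float32)
    for _ in range(3):
        vx,vy,x,y=cv2.fitLine(W,cv2.DIST_HUBER,0,.01,.01).ravel()
        e=(W-[x,y])@[-vy,vx]; W=W[abs(e)<max(2*np.std(e),.3)]
    a=np.degrees(np.arctan2(vy,vx)); return round(float(a),2),np.round([x,y],1),round(float(e.std()),2),len(W)
def vedge(us,v0f,half,sign):   # edge found along columns
    P=[]
    for u in us:
        v0=int(v0f(u)); lo=max(v0-half,1); d=sign*np.gradient(g[lo:v0+half,u]); k=d.argmax(); P.append((u,lo+k))
    return P
def hedge(vs,u0f,half,sign):
    P=[]
    for v in vs:
        u0=int(u0f(v)); d=sign*np.gradient(g[v,u0-half:u0+half]); k=d.argmax()
        if 0<k<len(d)-1:
            a,b,c=d[k-1:k+2]; P.append((u0-half+k+.5*(a-c)/(a-2*b+c+1e-9),v))
    return P
low=vedge(range(255,362,2),lambda u:18+(u-255)*.245,7,-1)
print('bar lower',fit(low,8),low[::12])
up=vedge(range(290,370,2),lambda u:(u-290)*.195,6,1); print('bar upper',fit(up,8),up[::8])
end=hedge(range(20,42),lambda v:372-(v-16)*.2,8,-1); print('bar end',fit(end,8),end[::6])
sh=hedge(range(218,345,2),lambda v:303,8,1); print('sheet edge',fit(sh,16),sh[::20])
ap=hedge(range(232,340,2),lambda v:247+(v-230)*.04,8,-1); print('apron near edge',fit(ap,12),ap[::20])
shf=hedge(range(218,262,2),lambda v:368,8,-1); print('sheet far',fit(shf,16),shf[::8])
se=vedge(range(308,362,2),lambda u:213,7,1); print('sheet end L',fit(se,16),se[::8])
se=vedge(range(308,355,2),lambda u:352,7,-1); print('sheet end R',fit(se,16),se[::8])
be=vedge(range(252,298,2),lambda u:226,7,-1); print('bed end L',fit(be,12),be[::8])
be=vedge(range(256,298,2),lambda u:346,7,1); print('bed end R',fit(be,12),be[::8])
cv2.imwrite('pics/c1.png',cv2.resize(im[255:355,290:410],None,fx=6,fy=6,interpolation=cv2.INTER_CUBIC))
E
```

```text
bar lower (2.44, array([462.4, 283.4], dtype=float32), 0.28, 54) [(255, np.int64(15)), (279, np.int64(21)), (303, np.int64(27)), (327, np.int64(33)), (351, np.int64(40))]
bar upper (4.45, array([488.9, 313.5], dtype=float32), 1.66, 30) [(290, np.int64(5)), (306, np.int64(5)), (322, np.int64(1)), (338, np.int64(6)), (354, np.int64(10))]
bar end (-86.54, array([530.2, 299. ], dtype=float32), 0.2, 19) [(np.float64(372.0), 20), (np.float64(370.250000000125), 26), (np.float64(368.66666666655556), 32), (np.float64(367.30000000012), 38)]
sheet edge (-73.06, array([552.5, -43.7], dtype=float32), 0.1, 64) [(np.float64(301.7307692307278), 218), (np.float64(302.06756756757125), 258), (np.float64(302.16666666667595), 298), (np.float64(302.3444444444597), 338)]
apron near edge (-73.11, array([467.1, -37. ], dtype=float32), 0.17, 52) [(np.float64(243.8181818181653), 232), (np.float64(246.16666666668254), 272), (np.float64(249.2083333333507), 312)]
sheet far (-74.14, array([615.4,  56.9], dtype=float32), 0.27, 21) [(np.float64(369.50000000011113), 218), (np.float64(367.5769230769014), 234), (np.float64(366.4200000000336), 250)]
sheet end L (17.15, array([567.7,  86.1], dtype=float32), 0.33, 24) [(308, np.int64(213)), (324, np.int64(213)), (340, np.int64(213)), (356, np.int64(212))]
sheet end R (15.7, array([ 627.3, -136.3], dtype=float32), 0.01, 24) [(308, np.int64(352)), (324, np.int64(352)), (340, np.int64(352))]
bed end L (17.52, array([488.2,  44.7], dtype=float32), 0.32, 21) [(252, np.int64(225)), (268, np.int64(225)), (284, np.int64(224))]
bed end R (18.25, array([ 543.3, -150.9], dtype=float32), 0.47, 18) [(256, np.int64(346)), (272, np.int64(346)), (288, np.int64(345))]
```

View pics/c1.png

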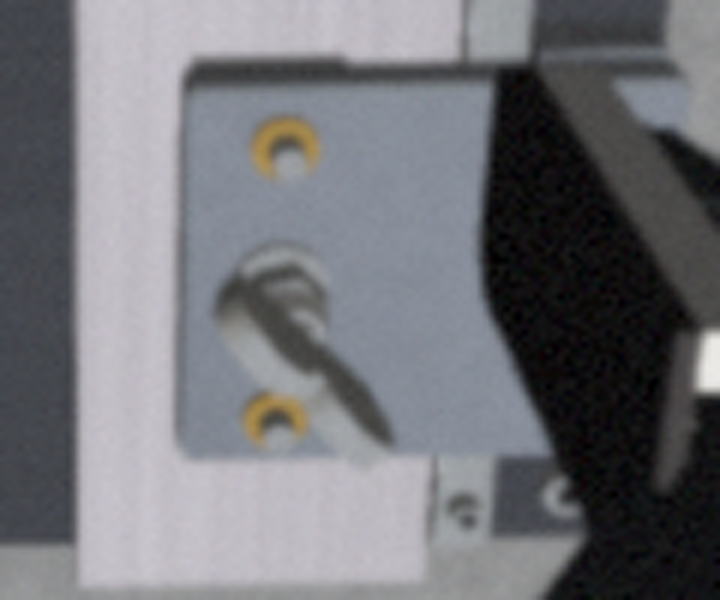

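```bash
python3 -c "
from h import *
rows([420.2,296.5,60],182.4,8,0)
im,C=load('wrist','w1')
for z in (80,86):
    W=plane([[328,302.5],[355,328.3]],z,C); print(W,W.mean(0),np.degrees(np.arctan2(*(W[0]-W[1])[[1,0]])),np.linalg.norm(W[0]-W[1]))
"
```

```text
[478.5, 115.4, 259.0] 1.275 [[[0.0239,-0.0007,0.0248],[-0.0011,-0.0002,-0.1673],0],[[0.0236,0.0032,0.0248],[-0.0011,-0.0002,-0.1673],0],[[0.0228,0.0071,0.0248],[-0.0011,-0.0002,-0.1673],0],[[0.0213,0.0108,0.0248],[-0.0011,-0.0002,-0.1673],0],[[0.0192,0.0142,0.0248],[-0.0011,-0.0002,-0.1673],0],[[0.0166,0.0171,0.0248],[-0.0011,-0.0002,-0.1673],0],[[0.0135,0.0196,0.0248],[-0.0011,-0.0002,-0.1673],0],[[0.0101,0.0216,0.0249],[-0.0011,-0.0002,-0.1673],0]]
[[572.15536444 -11.56576845  80.        ]
 [617.01977125 -38.64222133  80.        ]] [594.58756785 -25.10399489  80.        ] 148.8882854148119 52.40180626161605
[[570.06214623  -7.82590573  86.        ]
 [614.09016617 -34.39758453  86.        ]] [592.0761562  -21.11174513  86.        ] 148.88828541481195 51.424903055080485
```

Emit:
play_rows --deltas '[[[0.024,-0.001,0.025],[-0.001,0,-0.167],0],[[0.024,0.003,0.025],[-0.001,0,-0.167],0],[[0.023,0.007,0.025],[-0.001,0,-0.167],0],[[0.021,0.011,0.025],[-0.001,0,-0.167],0],[[0.019,0.014,0.025],[-0.001,0,-0.167],0],[[0.017,0.017,0.025],[-0.001,0,-0.167],0],[[0.0135,0.0195,0.025],[-0.001,0,-0.167],0],[[0.01,0.0215,0.025],[-0.001,0,-0.167],0]]'

```text
time: 2.28
tool_pos: [407.0, 309.0, 52.9]
tcp_rot: [179.8, -0.1, -174.4]
ft_force: [0.4, 1.1, -0.9]
finger_gap: 85.3
```

Emit:
play_rows --deltas '[[[0,0,0],[0,0,0],0]]'

```text
time: 2.4
tool_pos: [403.2, 310.0, 50.2]
tcp_rot: [179.9, -0.4, -174.1]
ft_force: [0.2, 0.2, -1.1]
finger_gap: 85.4
```

```bash
python3 - <<'E'
from h import *
im,C=shot('wrist','w2'); rows([420.2,296.5,2],182.4,4,0); print(r.sense()['tcp_rot'])
E
```

```text
[404.5, 309.9, 51.6] 2.45 [[[-0.0036,-0.0038,0.0124],[0.0006,-0.0012,0.0145],0],[[-0.0037,-0.0037,0.0124],[0.0006,-0.0012,0.0145],0],[[-0.0037,-0.0036,0.0124],[0.0006,-0.0012,0.0145],0],[[-0.0038,-0.0036,0.0124],[0.0006,-0.0012,0.0145],0]]
[ 179.85648873   -0.27539901 -174.26815763]
```

View pics/w2.png

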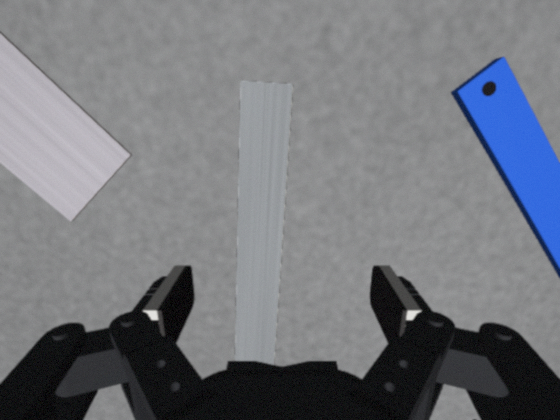

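Wrist view: the straightedge's far end is at v≈82, u 240-292, and its sides run down to u≈235 and u≈275 at v 355. I refine its pose from this.

```bash
cat >> h.py <<'E'
def fit(pts,z,C):
    W=plane(pts,z,C)[:,:2].astype(np.float32)
    for _ in range(3):
        vx,vy,x,y=cv2.fitLine(W,cv2.DIST_HUBER,0,.01,.01).ravel()
        e=(W-[x,y])@[-vy,vx]; W=W[abs(e)<max(2*np.std(e),.3)]
    return round(float(np.degrees(np.arctan2(vy,vx))),2),np.round([x,y],1),round(float(e.std()),2),len(W)
def scan(im,ks,f,half,sign,rows=True):
    "strongest edge along each row (rows) or column about f(k)"
    g=cv2.GaussianBlur(cv2.cvtColor(im,cv2.COLOR_BGR2GRAY),(3,3),0).astype(float); g=g if rows else g.T; P=[]
    for k in ks:
        c=int(f(k)); lo=max(c-half,1); d=sign*np.gradient(g[k,lo:c+half]); j=d.argmax(); P.append((lo+j,k) if rows else (k,lo+j))
    return P
E
python3 - <<'E'
from h import *
im,C=load('wrist','w2')
a=scan(im,range(95,350,3),lambda v:240-(v-82)*.018,8,1); b=scan(im,range(95,350,3),lambda v:292-(v-82)*.062,8,-1)
e=scan(im,range(245,288,2),lambda u:82,7,1,False)
for q in (a,b,e): print(fit(q,8,C),q[::20])
E
```

```text
(2.15, array([426.2, 281.4], dtype=float32), 0.42, 85) [(np.int64(239), 95), (np.int64(239), 155), (np.int64(238), 215), (np.int64(236), 275), (np.int64(234), 335)]
(2.21, array([394. , 309.5], dtype=float32), 0.18, 63) [(np.int64(291), 95), (np.int64(287), 155), (np.int64(283), 215), (np.int64(279), 275), (np.int64(275), 335)]
(-88.01, array([310.6, 291.2], dtype=float32), 0.29, 22) [(245, np.int64(80)), (285, np.int64(84))]
```

Emit:
play_rows --deltas '[[[-0.005,-0.005,0.009],[0,0,0.02],0],[[-0.005,-0.005,0.009],[0,0,0.02],0],[[-0.003,-0.004,0.005],[0,0,0.014],0],[[0,0,0],[0,0,0],0]]'

```text
time: 2.95
tool_pos: [421.5, 295.7, 29.5]
tcp_rot: [179.8, -0.1, -177.9]
ft_force: [-0.2, -0.5, -0.3]
finger_gap: 85.4
```

```bash
python3 -c "
from h import *
rows([420.5,295.9,2],182.2,3,0)
print(r.sense()['tcp_rot'])"
```

```text
[421.5, 295.7, 29.5] 2.95 [[[0.0003,0.0,0.0092],[0.0012,-0.0004,-0.0007],0],[[0.0003,0.0,0.0092],[0.0012,-0.0004,-0.0007],0],[[0.0003,0.0001,0.0092],[0.0012,-0.0004,-0.0007],0]]
[ 1.79794519e+02 -7.31283078e-02 -1.77924574e+02]
```

Emit:
play_rows --deltas '[[[0,0,0.011],[0.001,0,0],0],[[0,0,0.009],[0.001,0,0],0],[[0,0,0.004],[0.001,0,0],0],[[0,0,0.002],[0,0,0],0],[[0,0,0],[0,0,0],0]]' --force 60

```text
time: 3.58
tool_pos: [421.5, 295.7, 1.7]
tcp_rot: [180.0, -0.1, -178.0]
ft_force: [0.4, -1.4, 0.4]
finger_gap: 85.7
```

Emit:
play_rows --deltas '[[[0,0,0],[0,0,0],0.75],[[0,0,0],[0,0,0],0.75],[[0,0,0],[0,0,0],0.75],[[0,0,0],[0,0,0],0.75]]'

```text
time: 4.08
tool_pos: [422.2, 296.4, 2.8]
tcp_rot: [179.9, 0.0, -177.9]
ft_force: [-0.8, 0.1, 1.3]
finger_gap: 27.6
```

Emit:
play_rows --deltas '[[[0,0,0],[0,0,0],0.8],[[0,0,0],[0,0,0],0.8]]'

```text
time: 4.32
tool_pos: [422.2, 296.3, 2.8]
tcp_rot: [179.9, 0.0, -177.9]
ft_force: [0.5, 0.0, -0.4]
finger_gap: 27.8
```

Emit:
play_rows --deltas '[[[0,0,-0.01],[0,0,0],0.8],[[0,0,-0.02],[0,0,0],0.8],[[0,0,-0.015],[0,0,0],0.8],[[0,0,0],[0,0,0],0.8]]'

```text
time: 4.82
tool_pos: [421.0, 295.4, 48.8]
tcp_rot: [-180.0, -0.1, -177.9]
ft_force: [1.2, 0.8, -3.1]
finger_gap: 27.6
```

```bash
python3 - <<'E'
from h import *
im,C=shot('wrist','w3'); s=r.sense(); print(s['ft_force'],s['finger_gap'])
rows([470.3,-47,75],107,8,.8)
g=np.array([.9566,.2914]); d=np.array([-.2914,.9566])
for n in (470,475): print(n*g-198.15*d)
E
```

```text
[-0.04804574 -0.61982216 -2.83652819] 27.818643919859618
[420.5, 295.2, 48.0] 4.875 [[[-0.0047,-0.043,-0.0034],[-0.0003,-0.0003,0.1638],0.8],[[-0.0116,-0.0416,-0.0034],[-0.0003,-0.0003,0.1638],0.8],[[-0.0182,-0.0392,-0.0034],[-0.0003,-0.0003,0.1638],0.8],[[-0.0244,-0.0357,-0.0034],[-0.0003,-0.0003,0.1638],0.8],[[-0.0299,-0.0312,-0.0034],[-0.0003,-0.0003,0.1638],0.8],[[-0.0346,-0.0259,-0.0034],[-0.0003,-0.0003,0.1638],0.8],[[-0.0383,-0.0199,-0.0034],[-0.0003,-0.0003,0.1638],0.8],[[-0.0411,-0.0134,-0.0034],[-0.0003,-0.0003,0.1638],0.8]]
[507.34291 -52.59229]
[512.12591 -51.13529]
```

View pics/w3.png

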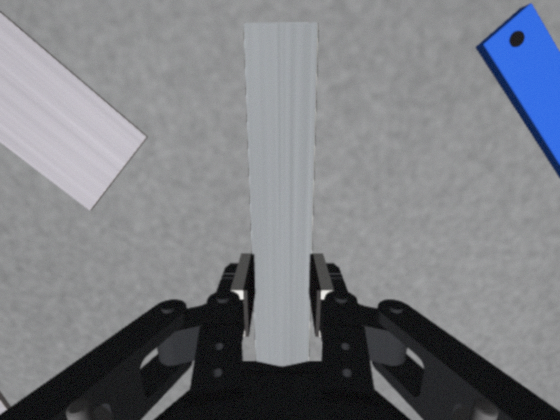

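The straightedge is held square in the jaws (end at v≈22, sides vertical at u 244-318). I carry it to the apron.

```bash
python3 -c "
from h import *
rows([506,-30,66],110,8,.8)"
```

```text
[420.5, 295.2, 48.0] 4.875 [[[-0.0092,-0.041,-0.0023],[-0.0003,-0.0003,0.1572],0.8],[[-0.0155,-0.0391,-0.0023],[-0.0003,-0.0003,0.1572],0.8],[[-0.0214,-0.0361,-0.0023],[-0.0003,-0.0003,0.1572],0.8],[[-0.0268,-0.0323,-0.0023],[-0.0003,-0.0003,0.1572],0.8],[[-0.0316,-0.0277,-0.0023],[-0.0003,-0.0003,0.1572],0.8],[[-0.0355,-0.0225,-0.0023],[-0.0003,-0.0003,0.1572],0.8],[[-0.0386,-0.0166,-0.0023],[-0.0003,-0.0003,0.1572],0.8],[[-0.0407,-0.0104,-0.0023],[-0.0003,-0.0003,0.1572],0.8]]
```

Emit:
play_rows --deltas '[[[-0.009,-0.041,-0.003],[0,0,0.157],0.8],[[-0.0155,-0.039,-0.003],[0,0,0.157],0.8],[[-0.0215,-0.036,-0.003],[0,0,0.157],0.8],[[-0.027,-0.032,-0.002],[0,0,0.157],0.8],[[-0.0315,-0.0275,-0.002],[0,0,0.157],0.8],[[-0.0355,-0.0225,-0.002],[0,0,0.157],0.8],[[-0.0385,-0.0165,-0.002],[0,0,0.157],0.8],[[-0.03,-0.008,-0.002],[0,0,0.1],0.8]]'

```text
time: 5.88
tool_pos: [496.2, -27.7, 61.1]
tcp_rot: [-179.4, -0.2, 111.4]
ft_force: [0.5, -0.9, -2.5]
finger_gap: 27.2
```

Emit:
play_rows --deltas '[[[0,0,0],[0,0,0],0.8]]'

```text
time: 6.0
tool_pos: [496.2, -29.7, 60.7]
tcp_rot: [-179.4, -0.2, 111.2]
ft_force: [-0.3, 0.4, -2.2]
finger_gap: 27.8
```

```bash
python3 -c "
from h import *
print(r.sense()['tcp_rot'],r.sense()['finger_gap']); rows([510.7,-53.4,40],106.9,4,.8)"
```

```text
[-1.79359511e+02 -1.58485895e-01  1.11186086e+02] 27.8140541769421
[496.2, -29.7, 60.7] 6.0 [[[-0.0068,0.0013,0.0051],[-0.0028,-0.0006,0.0187],0.8],[[-0.0068,0.0014,0.0051],[-0.0028,-0.0006,0.0187],0.8],[[-0.0068,0.0015,0.0051],[-0.0028,-0.0006,0.0187],0.8],[[-0.0068,0.0016,0.0052],[-0.0028,-0.0006,0.0187],0.8]]
```

Emit:
play_rows --deltas '[[[-0.007,0.0013,0.006],[-0.003,0,0.019],0.8],[[-0.007,0.0015,0.006],[-0.003,0,0.019],0.8],[[-0.007,0.0015,0.005],[-0.003,0,0.019],0.8],[[-0.004,0.001,0.003],[-0.002,0,0.01],0.8],[[0,0,0],[0,0,0],0.8]]'

```text
time: 6.62
tool_pos: [508.5, -50.5, 36.8]
tcp_rot: [-179.8, -0.3, 107.3]
ft_force: [0.4, -0.6, -3.0]
finger_gap: 27.5
```

```bash
python3 -c "
from h import *
print(r.sense()['tcp_rot'],r.sense()['finger_gap']); rows([510.7,-53.4,16.5],106.9,4,.8)"
```

```text
[-179.83615557   -0.27407172  107.32642483] 27.471008658455307
[508.5, -50.5, 36.8] 6.625 [[[-0.0009,0.0003,0.0051],[-0.0007,-0.0012,0.0019],0.8],[[-0.0009,0.0003,0.0051],[-0.0007,-0.0012,0.0019],0.8],[[-0.0009,0.0003,0.0051],[-0.0007,-0.0012,0.0019],0.8],[[-0.0009,0.0003,0.0051],[-0.0007,-0.0012,0.0019],0.8]]
```

Emit:
play_rows --deltas '[[[-0.001,0.0005,0.007],[-0.001,-0.001,0.002],0.8],[[-0.001,0.0005,0.006],[-0.001,-0.001,0.002],0.8],[[-0.001,0,0.004],[0,-0.001,0.002],0.8],[[0,0,0.002],[0,0,0],0.8],[[0,0,0.001],[0,0,0],0.8],[[0,0,0],[0,0,0],0.8]]'

```text
time: 7.38
tool_pos: [510.4, -52.7, 15.5]
tcp_rot: [-180.0, -0.1, 107.0]
ft_force: [-0.5, -0.6, -3.1]
finger_gap: 27.4
```

Emit:
play_rows --deltas '[[[0,0,0.001],[0,0,0],0.8],[[0,0,0.0005],[0,0,0],0.8]]'

```text
time: 7.62
tool_pos: [510.7, -52.7, 14.8]
tcp_rot: [-180.0, -0.1, 107.0]
ft_force: [-5.2, 0.9, 6.8]
finger_gap: 27.6
```

Emit:
play_rows --deltas '[[[0,0,0],[0,0,0],0.55],[[0,0,0],[0,0,0],0.55]]'

```text
time: 7.88
tool_pos: [511.7, -53.0, 15.5]
tcp_rot: [179.9, -0.0, 107.0]
ft_force: [-0.5, -0.3, 0.2]
finger_gap: 38.2
```

Emit:
play_rows --deltas '[[[0,0,-0.015],[0,0,0],0.55],[[0,0,-0.03],[0,0,0],0.55],[[0,0,-0.04],[0,0,0],0.55],[[-0.03,0,-0.05],[0,0,0],0.55],[[-0.03,0,-0.04],[0,0,0],0],[[0,0,0],[0,0,0],0]]'

```text
time: 8.62
tool_pos: [530.2, -112.0, 202.2]
tcp_rot: [179.7, 0.2, 107.1]
ft_force: [-0.8, -0.3, -0.8]
finger_gap: 72.9
```

```bash
python3 - <<'E'
from h import *
im,C=shot('wrist','w4'); print(r.sense()['tcp_rot'],C[3])
rows([470,-75,50],16.9,8,0)
E
```

```text
[1.79798529e+02 5.12153820e-02 1.07122629e+02] [507.03464936 -37.92426706 344.91784495]
[529.1, -110.8, 200.1] 8.675 [[[0.0065,-0.0058,0.0187],[0.0004,-0.0003,0.1968],0],[[0.0052,-0.007,0.0187],[0.0004,-0.0003,0.1968],0],[[0.0038,-0.0078,0.0187],[0.0004,-0.0003,0.1968],0],[[0.0022,-0.0084,0.0187],[0.0004,-0.0003,0.1968],0],[[0.0005,-0.0087,0.0187],[0.0004,-0.0003,0.1968],0],[[-0.0012,-0.0086,0.0188],[0.0004,-0.0003,0.1968],0],[[-0.0029,-0.0082,0.0188],[0.0004,-0.0003,0.1968],0],[[-0.0044,-0.0074,0.0188],[0.0004,-0.0003,0.1968],0]]
```

View pics/w4.png

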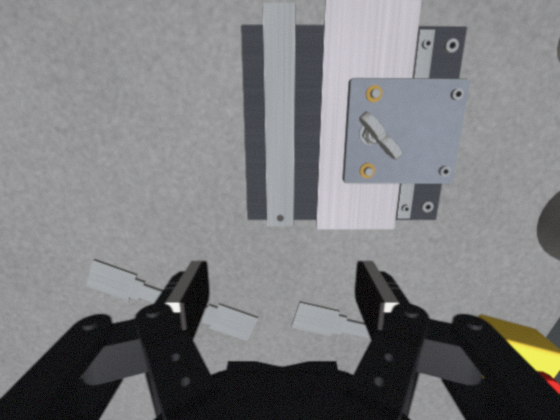

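Wrist view: the bar lies on the apron (u 264-295, v 2-226), the sheet's edge runs u≈325→318 with dark bed between, and the wings run about (365,117)-(398,155). I measure the gap and angles.

```bash
python3 - <<'E'
from h import *
im,C=load('wrist','w4')
bl=scan(im,range(30,215,3),lambda v:264+(v-3)*.018,6,1); br=scan(im,range(30,215,3),lambda v:296-(v-3)*.01,6,-1)
sl=scan(im,range(30,215,3),lambda v:325-(v-10)*.032,6,1)
for q,z in ((bl,20),(br,20),(sl,16)): 
    f=fit(q,z,C); n=f[1]@[.9566,.2914]; print(f,q[::20],'n',n)
e=scan(im,range(267,292,2),lambda u:226,6,-1,False); f=fit(e,20,C); print('bar end',f,f[1]@[-.2914,.9566])
e=scan(im,range(325,390,2),lambda u:229,6,-1,False); f=fit(e,16,C); print('sheet end',f,f[1]@[-.2914,.9566])
e=scan(im,range(268,294,2),lambda u:3,3,1,False); f=fit(e,20,C); print('bar endL',f,f[1]@[-.2914,.9566])
cv2.imwrite('pics/c2.png',cv2.resize(im[70:190,335:475],None,fx=5,fy=5,interpolation=cv2.INTER_CUBIC))
E
```

```text
(-72.77, array([495.4, -54.2], dtype=float32), 0.29, 62) [(np.int64(262), 30), (np.int64(264), 90), (np.int64(265), 150), (np.int64(266), 210)] n 458.1057539390564
(-72.8, array([524.2, -43.8], dtype=float32), 0.32, 62) [(np.int64(295), 30), (np.int64(294), 90), (np.int64(294), 150), (np.int64(293), 210)] n 488.6864118995667
(-73.18, array([550.5, -37.4], dtype=float32), 0.31, 62) [(np.int64(324), 30), (np.int64(321), 90), (np.int64(319), 150), (np.int64(317), 210)] n 515.7099395553589
bar end (16.92, array([ 542.6, -156.4], dtype=float32), 0.0, 12) -307.72586704711915
sheet end (16.89, array([ 631.5, -134.8], dtype=float32), 0.0, 33) -312.96878291931154
bar endL (17.13, array([479. ,  54.6], dtype=float32), 0.0, 9) -87.35024145965576
```

View pics/c2.png

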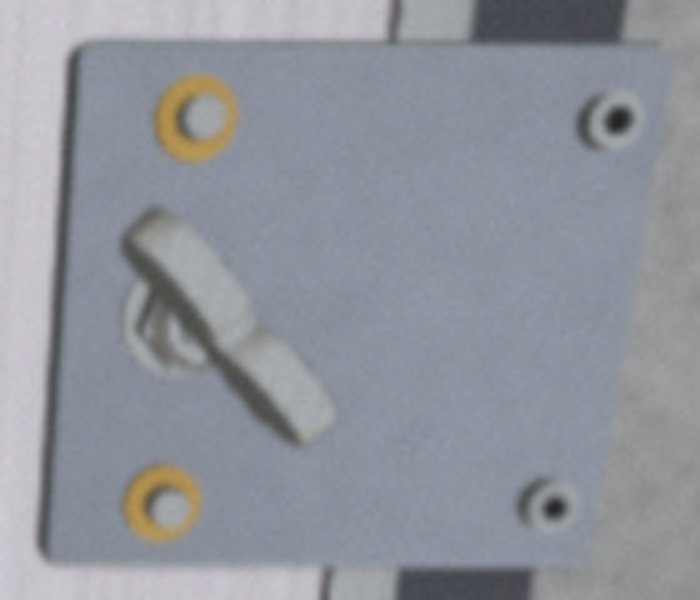

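```bash
python3 - <<'E'
from h import *
im,C=load('wrist','w4'); o=np.array([335,70])
D=plane(np.array([[205,118],[170,507]])/5+o,50,C); print('dowels',D,'axis',D.mean(0),'sep',np.linalg.norm(D[0]-D[1]),np.degrees(np.arctan2(*(D[0]-D[1])[[1,0]])))
for z in (74.5,80):
    W=plane(np.array([[148,222],[320,425]])/5+o,z,C); print(z,W,W.mean(0),np.degrees(np.arctan2(*(W[0]-W[1])[[1,0]])),np.linalg.norm(W[0]-W[1]))
E
```

```text
dowels [[585.81520454   2.84360924  50.        ]
 [606.47734703 -65.42709544  50.        ]] axis [596.14627578 -31.2917431   50.        ] sep 71.32890893734034 106.83845006632144
74.5 [[576.31120923 -18.79529625  74.5       ]
 [618.14178627 -41.73857733  74.5       ]] [597.22649775 -30.26693679  74.5       ] 151.2560639482344 47.70944688480967
80 [[574.90220059 -19.18435837  80.        ]
 [615.88198994 -41.66099848  80.        ]] [595.39209527 -30.42267842  80.        ] 151.25606394823438 46.73908948139124
```

```bash
python3 -c "
from h import *
rows([455,-66,90],19,8,0)"
```

```text
[529.1, -110.8, 200.1] 8.675 [[[0.0081,-0.0072,0.0137],[0.0004,-0.0002,0.1923],0],[[0.0066,-0.0087,0.0137],[0.0004,-0.0002,0.1923],0],[[0.0048,-0.0097,0.0137],[0.0004,-0.0002,0.1923],0],[[0.0028,-0.0105,0.0137],[0.0004,-0.0002,0.1923],0],[[0.0008,-0.0108,0.0137],[0.0004,-0.0002,0.1923],0],[[-0.0013,-0.0108,0.0137],[0.0004,-0.0002,0.1923],0],[[-0.0033,-0.0103,0.0138],[0.0004,-0.0002,0.1923],0],[[-0.0052,-0.0095,0.0138],[0.0004,-0.0002,0.1923],0]]
```

Emit:
play_rows --deltas '[[[0.008,-0.007,0.0135],[0,0,0.184],0],[[0.0065,-0.0085,0.0135],[0,0,0.184],0],[[0.005,-0.0095,0.0135],[0,0,0.184],0],[[0.003,-0.0105,0.0135],[0,0,0.184],0],[[0.001,-0.011,0.0135],[0,0,0.184],0],[[-0.001,-0.011,0.0135],[0,0,0.184],0],[[-0.003,-0.01,0.0135],[0,0,0.184],0],[[-0.004,-0.007,0.008],[0,0,0.12],0]]'

```text
time: 9.68
tool_pos: [447.2, -59.2, 86.5]
tcp_rot: [-179.4, 0.4, 24.7]
ft_force: [0.3, -0.6, 0.1]
finger_gap: 85.0
```

Emit:
play_rows --deltas '[[[0,0,0],[0,0,0],0]]'

```text
time: 9.8
tool_pos: [445.2, -58.1, 84.7]
tcp_rot: [-179.3, 0.6, 24.8]
ft_force: [0.3, 0.7, -0.2]
finger_gap: 85.3
```

```bash
python3 -c "
from h import *
print(r.sense()['tcp_rot']);rows([464.2,-65.1,30],16.9,5,0)"
```

```text
[-179.29979896    0.55294934   24.76862341]
[445.2, -58.1, 84.7] 9.8 [[[0.003,0.003,0.0109],[-0.0023,0.0021,0.0275],0],[[0.003,0.0029,0.0109],[-0.0023,0.0021,0.0275],0],[[0.0031,0.0028,0.0109],[-0.0023,0.0021,0.0275],0],[[0.0031,0.0027,0.0109],[-0.0023,0.0021,0.0275],0],[[0.0032,0.0026,0.0109],[-0.0023,0.0021,0.0275],0]]
```

Emit:
play_rows --deltas '[[[0.002,0.003,0.013],[-0.0025,0.002,0.03],0],[[0.002,0.003,0.013],[-0.0025,0.002,0.03],0],[[0.002,0.003,0.012],[-0.0025,0.002,0.028],0],[[0.002,0.003,0.01],[-0.0025,0.002,0.026],0],[[0.002,0.002,0.006],[-0.002,0.002,0.014],0],[[0,0,0],[0,0,0],0]]'

```text
time: 10.55
tool_pos: [460.3, -67.8, 26.1]
tcp_rot: [180.0, 0.0, 17.2]
ft_force: [0.5, 0.4, 0.6]
finger_gap: 85.8
```

```bash
python3 -c "
from h import *
print(r.sense()['tcp_rot']);rows([464.2,-65.1,2.5],16.8,4,0)"
```

```text
[1.79952999e+02 2.46077764e-02 1.72477836e+01]
[460.3, -67.8, 26.1] 10.55 [[[0.0011,-0.0004,0.0059],[0.0002,0.0001,0.002],0],[[0.0011,-0.0004,0.0059],[0.0002,0.0001,0.002],0],[[0.0011,-0.0004,0.0059],[0.0002,0.0001,0.002],0],[[0.0011,-0.0004,0.0059],[0.0002,0.0001,0.002],0]]
```

Emit:
play_rows --deltas '[[[0.001,0,0.008],[0,0,0.004],0],[[0.001,0,0.007],[0,0,0.004],0],[[0.001,0,0.004],[0,0,0],0],[[0,0,0.002],[0,0,0],0],[[0,0,0],[0,0,0],0]]'

```text
time: 11.18
tool_pos: [464.0, -67.0, 4.4]
tcp_rot: [179.9, -0.0, 16.8]
ft_force: [-0.3, 0.0, -0.3]
finger_gap: 85.4
```

Emit:
play_rows --deltas '[[[0.006,0,0.001],[0,0,0],0],[[0.006,0,0.0005],[0,0,0],0],[[0.004,0,0],[0,0,0],0],[[0.001,0,0],[0,0,0],0],[[0,0,0],[0,0,0],0]]'

```text
time: 11.8
tool_pos: [482.3, -61.7, 3.5]
tcp_rot: [179.9, -0.1, 16.8]
ft_force: [-0.8, 0.3, 0.1]
finger_gap: 85.5
```

Emit:
play_rows --deltas '[[[0.004,0,0],[0,0,0],0],[[0.004,0,0],[0,0,0],0],[[0.004,0,0],[0,0,0],0]]'

```text
time: 12.18
tool_pos: [493.2, -58.3, 3.3]
tcp_rot: [179.9, 0.0, 16.8]
ft_force: [-3.6, -0.3, 2.6]
finger_gap: 85.5
```

```bash
python3 - <<'E'
from h import *
im,C=shot('wrist','w5'); s=r.sense(); print(s['tool_pos'],s['tcp_rot'],s['ft_force'],s['tool_pos'][:2]@[.9566,.2914])
E
```

```text
[493.81842824 -58.14382398   3.38711356] [ 1.79897109e+02 -3.85595166e-02  1.67898012e+01] [-1.00043506  0.10684367 -0.0230645 ] 455.44359814425206
```

View pics/w5.png

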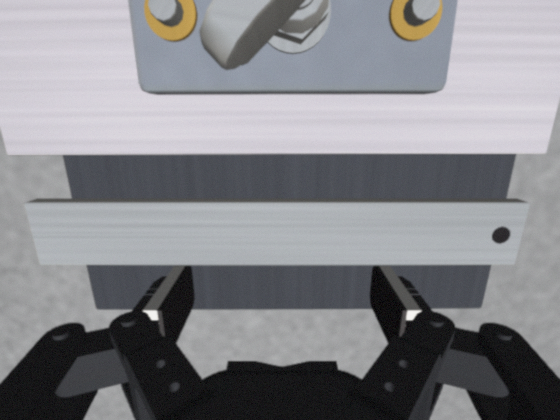

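Wrist view: the fingers (tips near (175,270) and (385,270)) touch the bar's near edge. The bar's front edge is at v≈200-203 and the sheet's edge at v≈155, parallel, with about 20 mm of bed between.

```bash
cat >> h.py <<'E'
def gap(im,C,vs,vb,show=True):
    "sheet edge (z16) and bar front top edge (z20), n coordinates at both ends"
    g=[.9566,.2914]; out=[]
    for nm,v0,z,sg,us in (('sheet',vs,16,-1,range(100,490,4)),('bar',vb,20,1,range(60,500,4))):
        P=plane(scan(im,us,lambda u:v0,8,sg,False),z,C)[:,:2]; d=P@[-.2914,.9566]; n=P@g
        for _ in range(3):
            c=np.polyfit(d,n,1); e=n-np.polyval(c,d); k=abs(e)<max(2*e.std(),.2); d,n=d[k],n[k]
        out.append(np.polyval(c,[-98,-198,-298])); print(nm,np.round(out[-1],2),'sd',e.std().round(2))
    print('gap L,mid,R',np.round(out[0]-out[1],2))
E
python3 - <<'E'
from h import *
gap(*load('wrist','w5'),155,202)
E
```

```text
sheet [516.39 516.38 516.36] sd 0.09
bar [496.58 496.15 495.72] sd 0.01
gap L,mid,R [19.81 20.23 20.64]
```

Emit:
play_rows --deltas '[[[0.004,0,0],[0,0,0],0],[[0.004,0,0],[0,0,0],0],[[0.004,0,0],[0,0,0],0],[[0.003,0,0],[0,0,0],0],[[0.001,0,0],[0,0,0],0],[[0,0,0],[0,0,0],0]]'

```text
time: 12.98
tool_pos: [510.1, -53.2, 3.3]
tcp_rot: [179.9, -0.0, 16.8]
ft_force: [-2.3, -0.6, 1.6]
finger_gap: 85.4
```

```bash
python3 - <<'E'
from h import *
im,C=shot('wrist','w6'); s=r.sense(); n=s['tool_pos'][:2]@[.9566,.2914];print(s['tool_pos'],s['ft_force'],n)
vs=proj([[516.4*.9566+198*.2914,516.4*.2914-198*.9566,16],[(n+40.7)*.9566+198*.2914,(n+40.7)*.2914-198*.9566,20]],C); print(vs)
gap(im,C,round(vs[0,1]),round(vs[1,1]))
cv2.imwrite('pics/c6.png',np.vstack([cv2.resize(im[:,:,::-1][int(vs[0,1])-40:int(vs[0,1])+60,a:a+200],None,fx=3,fy=3) for a in (20,340)]))
E
```

```text
[510.09196866 -53.19414498   3.26412803] [-2.35719452 -0.97748771  1.71043565] 472.45320337534474
[[277.48317039 193.6949757 ]
 [277.44318766 203.34782251]]
sheet [516.68 516.27 515.87] sd 0.01
bar [514.18 513.76 513.35] sd 0.01
gap L,mid,R [2.49 2.51 2.52]
```

Emit:
play_rows --deltas '[[[0.001,0,0],[0,0,0],0],[[0.001,0,0],[0,0,0],0],[[0,0,0],[0,0,0],0]]'

```text
time: 13.4
tool_pos: [511.9, -52.7, 3.3]
tcp_rot: [179.9, 0.0, 16.8]
ft_force: [-2.0, -0.5, 0.8]
finger_gap: 85.2
```

```bash
python3 - <<'E'
from h import *
im,C=shot('wrist','w7'); s=r.sense(); n=s['tool_pos'][:2]@[.9566,.2914];print(s['tool_pos'],s['ft_force'],n)
vs=proj([[516.4*.9566+198*.2914,516.4*.2914-198*.9566,16],[(n+41.3)*.9566+198*.2914,(n+41.3)*.2914-198*.9566,20]],C); print(vs)
a,b=round(vs[0,1]),round(vs[1,1])
g=cv2.cvtColor(im,cv2.COLOR_RGB2GRAY)
for u in (100,280,480): print(u,a-6,g[a-6:b+8,u-6:u+7].mean(1).round().astype(int).tolist())
cv2.imwrite('pics/c7.png',cv2.resize(im[a-40:a+40,20:540,::-1],(780,480),interpolation=cv2.INTER_NEAREST))
E
```

```text
[511.90492537 -52.64582186   3.25181224] [-2.03701326 -0.04371071  0.70246095] 474.3472591144058
[[277.47854812 197.84490299]
 [277.39453642 201.99987052]]
100 192 [198, 199, 200, 199, 197, 192, 175, 133, 91, 87, 124, 152, 163, 166, 168, 170, 169, 167]
280 192 [193, 195, 196, 197, 197, 187, 140, 89, 76, 91, 131, 159, 166, 169, 172, 173, 174, 172]
480 192 [199, 199, 200, 200, 196, 175, 132, 87, 73, 86, 124, 152, 162, 164, 165, 164, 164, 163]
```

Emit:
play_rows --deltas '[[[0.0005,0,0],[0,0,0],0],[[0,0,0],[0,0,0],0]]'

```text
time: 13.7
tool_pos: [512.3, -52.5, 3.2]
tcp_rot: [179.9, 0.0, 16.8]
ft_force: [-3.2, -0.8, 1.7]
finger_gap: 85.1
```

```bash
cat >> h.py <<'E'
def band(name):
    im,C=shot('wrist',name); s=r.sense(); n=s['tool_pos'][:2]@[.9566,.2914];print(s['tool_pos'],s['ft_force'],s['time'],round(n,2))
    g=cv2.cvtColor(im,cv2.COLOR_RGB2GRAY).astype(float)
    for u in (80,130,200,280,360,430,480):
        c=g[185:215,u-8:u+9].mean(1); k=c.argmin(); a=np.interp(-140,-c[k-6:k+1],np.arange(k-6,k+1)) ; b=np.interp(120,c[k:k+6],np.arange(k,k+6))
        X=plane([[u,185+a]],16,C)[0,:2]@[.9566,.2914]; Y=plane([[u,185+b]],20,C)[0,:2]@[.9566,.2914]
        print(u,'v',round(185+a,2),round(185+b,2),'sheet n',X.round(2),'bar n',Y.round(2),'gap',(X-Y).round(2))
    return im
E
python3 - <<'E'
from h import *
im=band('w8'); cv2.imwrite('pics/c8.png',np.vstack([cv2.resize(im[175:225,a:a+260,::-1],None,fx=3,fy=5,interpolation=cv2.INTER_NEAREST) for a in (10,290)]))
E
```

```text
[512.32635292 -52.51770033   3.23882475] [-2.38528675 -0.95835263  1.34631255] 13.75 474.79
80 v 199.48 202.17 sheet n 516.48 bar n 516.38 gap 0.1
130 v 199.22 201.95 sheet n 516.49 bar n 516.38 gap 0.11
200 v 199.21 201.8 sheet n 516.35 bar n 516.31 gap 0.05
280 v 199.02 201.73 sheet n 516.28 bar n 516.19 gap 0.09
360 v 199.25 201.77 sheet n 516.03 bar n 516.02 gap 0.01
430 v 198.93 201.8 sheet n 516.05 bar n 515.89 gap 0.16
480 v 198.76 201.8 sheet n 516.05 bar n 515.8 gap 0.24
```

View pics/c8.png

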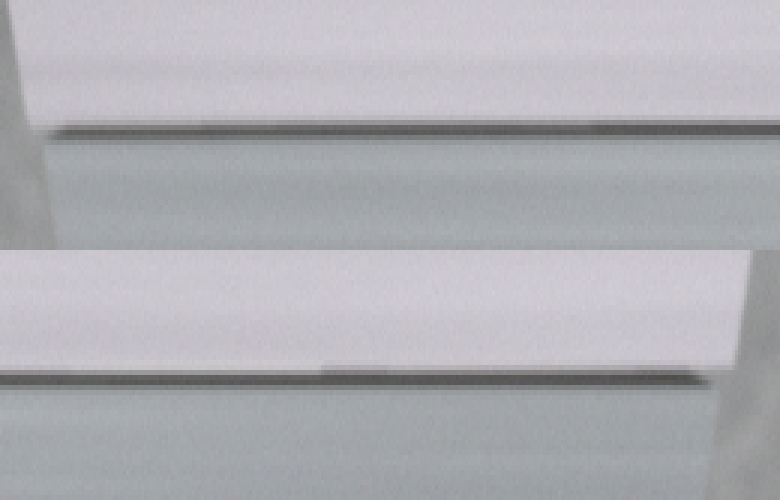

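The crop shows a uniformly thin dark line (v≈199-202) along the whole joint, which is just the bar's front face, so the gap is 0-0.2 mm. One last tiny push, then retreat.

Emit:
play_rows --deltas '[[[0.0003,0,0],[0,0,0],0],[[0,0,0],[0,0,0],0]]'

```text
time: 14.0
tool_pos: [512.4, -52.5, 3.2]
tcp_rot: [179.9, 0.0, 16.8]
ft_force: [-2.5, -0.9, 1.9]
finger_gap: 85.2
```

```bash
python3 - <<'E'
from h import *
band('w9')
E
```

```text
[512.4291882  -52.49621624   3.20123679] [-3.25438936 -1.07331308  1.73920178] 14.05 474.89
80 v 199.82 202.44 sheet n 516.43 bar n 516.37 gap 0.06
130 v 199.71 202.22 sheet n 516.38 bar n 516.37 gap 0.0
200 v 199.28 201.98 sheet n 516.43 bar n 516.34 gap 0.09
280 v 199.15 201.77 sheet n 516.33 bar n 516.28 gap 0.05
360 v 199.03 201.77 sheet n 516.24 bar n 516.14 gap 0.1
430 v 199.1 201.84 sheet n 516.09 bar n 515.99 gap 0.1
480 v 199.27 201.81 sheet n 515.93 bar n 515.92 gap 0.01
```

Emit:
play_rows --deltas '[[[-0.006,0,0],[0,0,0],0],[[-0.01,0,0],[0,0,0],0],[[-0.004,0,-0.02],[0,0,0],0],[[0,0,-0.05],[0,0,0],0],[[0,0,-0.05],[0,0,0],0],[[0,0,-0.03],[0,0,0],0],[[0,0,0],[0,0,0],0]]'

```text
time: 14.92
tool_pos: [489.8, -58.5, 156.6]
tcp_rot: [179.9, -0.1, 16.8]
ft_force: [0.8, 0.3, -0.7]
finger_gap: 85.4
```

```bash
python3 - <<'E'
from h import *
print(r.sense()['tcp_rot']); rows([596,-31,145],151,14,0)
E
```

```text
[ 1.79946013e+02 -5.15899411e-02  1.67618028e+01]
[489.8, -58.5, 156.6] 14.925 [[[0.0078,0.0003,0.0008],[0.0001,0.0,-0.1673],0],[[0.0077,0.0016,0.0008],[0.0001,0.0,-0.1673],0],[[0.0073,0.0029,0.0008],[0.0001,0.0,-0.1673],0],[[0.0067,0.004,0.0008],[0.0001,0.0,-0.1673],0],[[0.006,0.0051,0.0008],[0.0001,0.0,-0.1673],0],[[0.005,0.006,0.0008],[0.0001,0.0,-0.1673],0],[[0.0039,0.0068,0.0008],[0.0001,0.0,-0.1673],0],[[0.0028,0.0073,0.0008],[0.0001,0.0,-0.1673],0],[[0.0015,0.0077,0.0008],[0.0001,0.0,-0.1673],0],[[0.0002,0.0078,0.0008],[0.0001,0.0,-0.1673],0],[[-0.0011,0.0078,0.0008],[0.0001,0.0,-0.1673],0],[[-0.0024,0.0075,0.0008],[0.0001,0.0,-0.1673],0],[[-0.0036,0.007,0.0008],[0.0001,0.0,-0.1673],0],[[-0.0047,0.0063,0.0008],[0.0001,0.0,-0.1673],0]]
```

Emit:
play_rows --deltas '[[[0.008,0,0],[0,0,-0.167],0],[[0.0075,0.0015,0],[0,0,-0.167],0],[[0.0075,0.003,0],[0,0,-0.167],0],[[0.0065,0.004,0],[0,0,-0.167],0],[[0.006,0.005,0],[0,0,-0.167],0],[[0.005,0.006,0],[0,0,-0.167],0],[[0.004,0.007,0],[0,0,-0.167],0]]'

```text
time: 15.8
tool_pos: [537.0, -43.1, 145.4]
tcp_rot: [-179.4, -0.1, 85.8]
ft_force: [0.2, -0.2, -0.0]
finger_gap: 85.1
```

Emit:
play_rows --deltas '[[[0.003,0.0075,0],[0,0,-0.167],0],[[0.0015,0.0075,0],[0,0,-0.167],0],[[0,0.008,0],[0,0,-0.167],0],[[-0.001,0.008,0],[0,0,-0.167],0],[[-0.0025,0.0075,0],[0,0,-0.167],0],[[-0.003,0.006,0],[0,0,-0.12],0],[[0,0,0],[0,0,0],0]]'

```text
time: 16.68
tool_pos: [574.6, -28.5, 131.1]
tcp_rot: [-179.3, -1.4, 142.4]
ft_force: [0.1, 0.6, 0.4]
finger_gap: 85.6
```

```bash
python3 - <<'E'
from h import *
print(r.sense()['tcp_rot']); rows([596,-31,115],151,3,0)
E
```

```text
[-179.32708412   -1.38610789  142.3582576 ]
[574.6, -28.5, 131.1] 16.675 [[[-0.0063,0.0037,0.0052],[-0.0033,-0.0083,-0.0502],0],[[-0.0064,0.0034,0.0052],[-0.0033,-0.0083,-0.0502],0],[[-0.0066,0.0031,0.0053],[-0.0033,-0.0083,-0.0502],0]]
```

Emit:
play_rows --deltas '[[[-0.0065,0.0035,0.003],[-0.003,-0.008,-0.05],0],[[-0.0065,0.0035,0.003],[-0.003,-0.008,-0.045],0],[[-0.004,0.002,0.002],[-0.003,-0.006,-0.03],0],[[0,0,0],[0,0,0],0]]'

```text
time: 17.18
tool_pos: [590.5, -31.3, 118.5]
tcp_rot: [-179.8, -0.4, 149.1]
ft_force: [0.2, -0.1, -0.1]
finger_gap: 85.4
```

```bash
python3 - <<'E'
from h import *
im,C=shot('wrist','w10'); print(r.sense()['tcp_rot']); rows([596,-31,62.5],151,4,0)
print(proj([[596,-31,80],[596,-31,86],[596,-31,42]],C))
cv2.imwrite('pics/c10.png',cv2.resize(im[180:380,160:400,::-1],None,fx=3,fy=3,interpolation=cv2.INTER_CUBIC))
E
```

```text
[-179.82680244   -0.43670263  149.09070529]
[590.4, -31.2, 118.6] 17.225 [[[-0.0013,0.0008,0.014],[-0.0007,-0.0019,-0.0083],0],[[-0.0012,0.0008,0.014],[-0.0007,-0.0019,-0.0083],0],[[-0.0012,0.0008,0.014],[-0.0007,-0.0019,-0.0083],0],[[-0.0012,0.0007,0.014],[-0.0007,-0.0019,-0.0083],0]]
[[286.45178593 245.47431455]
 [286.55893756 249.35803154]
 [285.89467991 225.29124465]]
```

View pics/c10.png

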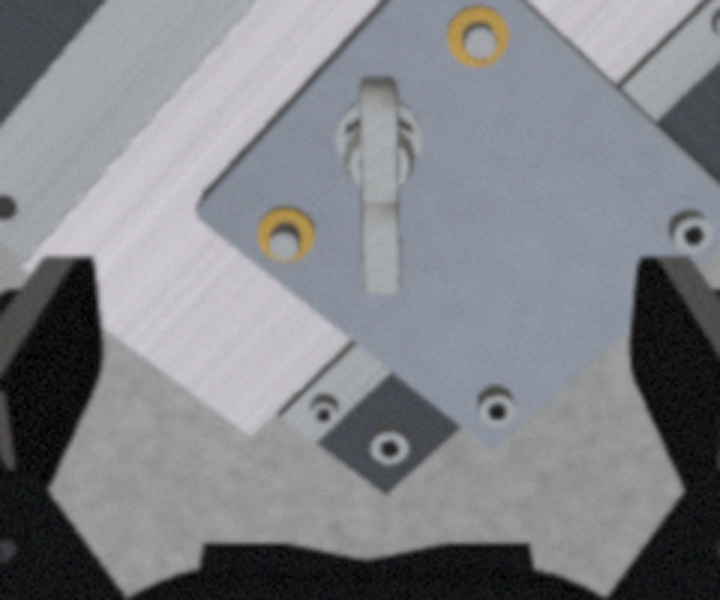

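The crop shows the wings straight between the open jaws, with their centre line from (286,208) to (288,277) and the dowel tops at (320,194) and (255,260).

```bash
python3 - <<'E'
from h import *
im,C=load('wrist','w10')
D=plane([[320.3,194],[255.2,260]],50,C); print('axis',D.mean(0),np.linalg.norm(D[0]-D[1]))
for z in (76,80,86):
    W=plane([[286,208.3],[287.6,276.7]],z,C); print(z,W.mean(0),np.degrees(np.arctan2(*(W[0]-W[1])[[1,0]])),np.linalg.norm(W[0]-W[1]))
E
```

```text
axis [595.6566066  -30.25318052  50.        ] 70.7626772829489
76 [596.60136417 -31.01464423  76.        ] 150.57411383406628 48.89888037821749
80 [595.07917344 -30.16987527  80.        ] 150.57411383406628 47.84738688541627
86 [592.79588735 -28.90272183  86.        ] 150.57411383406622 46.27014664621446
```

Emit:
play_rows --deltas '[[[-0.0018,0.001,0.014],[0,-0.002,-0.009],0],[[-0.0015,0.001,0.014],[0,-0.002,-0.009],0],[[-0.001,0.001,0.012],[0,-0.002,-0.007],0],[[-0.0005,0,0.006],[0,0,0],0],[[0,0,0.002],[0,0,0],0],[[0,0,0],[0,0,0],0]]'

```text
time: 17.98
tool_pos: [595.1, -30.9, 66.0]
tcp_rot: [-179.8, -0.2, 150.5]
ft_force: [1.2, 0.7, -0.6]
finger_gap: 85.6
```

```bash
python3 - <<'E'
from h import *
print(r.sense()['tcp_rot']); rows([596,-30.7,63],150.6,2,0)
E
```

```text
[-179.78864045   -0.1839572   150.5017791 ]
[595.1, -30.9, 66.0] 17.975 [[[-0.0004,0.0003,0.0015],[-0.0018,-0.0016,-0.0009],0],[[-0.0004,0.0003,0.0015],[-0.0018,-0.0016,-0.0009],0]]
```

Now correct and close gently, at 30 N first.

Emit:
play_rows --deltas '[[[-0.0005,0.0003,0.0015],[-0.002,-0.0015,-0.001],0],[[-0.0003,0,0.001],[-0.001,-0.001,0],0.5],[[0,0,0],[0,0,0],0.7],[[0,0,0],[0,0,0],0.85],[[0,0,0],[0,0,0],0.95]]' --force 40

```text
time: 18.6
tool_pos: [597.1, -31.3, 65.0]
tcp_rot: [180.0, 0.1, 150.6]
ft_force: [-0.3, -0.2, -0.2]
finger_gap: 12.4
```

Emit:
play_rows --deltas '[[[0,0,0],[0,0,0],1],[[0,0,0],[0,0,0],1],[[0,0,0],[0,0,0],1],[[0,0,0],[0,0,0],1]]'

```text
time: 19.1
tool_pos: [596.9, -31.6, 65.1]
tcp_rot: [180.0, 0.1, 150.5]
ft_force: [-0.2, -0.9, 1.4]
finger_gap: 7.1
```

```bash
python3 -c "
from h import *
print(r.sense())"
```

```text
{'time': 19.1, 'joint_pos': array([-7.92050756e+00,  1.48913740e+01,  9.48477453e+01, -3.79687561e-02,
        7.01618163e+01, -6.84498450e+01]), 'qd': array([ 0.02778944, -0.01498276, -0.0141363 ,  0.03738994, -0.02690492,
        0.01588262]), 'joint_efforts': array([ 5.15242517e-01, -5.87136912e+01, -4.55442059e+01,  2.55355323e-01,
       -2.68137669e-01, -3.17955762e-02]), 'tool_pos': array([596.90486115, -31.58161293,  65.11971998]), 'tcp_rot': array([1.79996853e+02, 1.05262802e-01, 1.50542189e+02]), 'ft_force': array([-0.22643756, -0.90078469,  1.43551465]), 'wrist_torque': array([-0.10948581,  0.14896167, -0.04520707]), 'finger_gap': 7.095147665345585}
```

Emit:
play_rows --deltas '[[[0,0,0],[0,0,0.05],1],[[0,0,0],[0,0,0.08],1],[[0,0,0],[0,0,0.08],1],[[0,0,0],[0,0,0.08],1],[[0,0,0],[0,0,0.08],1],[[0,0,0],[0,0,0.08],1]]'

```text
time: 19.85
tool_pos: [596.5, -32.1, 65.1]
tcp_rot: [-180.0, 0.1, 124.0]
ft_force: [-1.2, -1.4, 1.2]
finger_gap: 7.2
```

```bash
cat > s.py <<'E'
from h import *
s=r.sense(); print(s['time'],s['tool_pos'].round(2),s['tcp_rot'].round(2),'F',s['ft_force'].round(1),'T',s['wrist_torque'].round(2),s['finger_gap'].round(1),s['joint_pos'][5].round(1))
R,p=pose(); print('tool-frame offset to axis mm',(R.T@(np.array([596.9,-31.6,65])-p)).round(2),'tool F',(R.T@s['ft_force']).round(1))
E
python3 s.py
```

```text
Traceback (most recent call last):
  File "s.py", line 2, in <module>
    s=r.sense(); print(s['time'],s['tool_pos'].round(2),s['tcp_rot'].round(2),'F',s['ft_force'].round(1),'T',s['wrist_torque'].round(2),s['finger_gap'].round(1),s['joint_pos'][5].round(1))
                                                                                                                                        ^^^^^^^^^^^^^^^^^^^^^
AttributeError: 'float' object has no attribute 'round'
```

Turning smoothly with small forces. Continuing.

Emit:
play_rows --deltas '[[[0,0,0],[0,0,0.08],1],[[0,0,0],[0,0,0.08],1],[[0,0,0],[0,0,0.08],1],[[0,0,0],[0,0,0.08],1],[[0,0,0],[0,0,0.08],1],[[0,0,0],[0,0,0.08],1],[[0,0,0],[0,0,0.08],1],[[0,0,0],[0,0,0.08],1]]'

```text
time: 20.85
tool_pos: [595.4, -32.4, 64.9]
tcp_rot: [-179.9, 0.2, 86.2]
ft_force: [-2.7, -0.2, 1.0]
finger_gap: 6.9
```

```bash
sed -i "s/s\['finger_gap'\].round(1)/round(s['finger_gap'],1)/" s.py; python3 s.py
```

```text
20.85 [595.39 -32.42  64.87] [-1.799e+02  1.700e-01  8.616e+01] F [-2.7 -0.2  1. ] T [-0.08  0.17  0.1 ] 6.9 -4.0
tool-frame offset to axis mm [ 0.92  1.45 -0.14] tool F [-0.3 -2.7 -1. ]
```

Emit:
play_rows --deltas '[[[0,0,0],[0,0,0.08],1],[[0,0,0],[0,0,0.08],1],[[0,0,0],[0,0,0.08],1],[[0,0,0],[0,0,0.08],1],[[0,0,0],[0,0,0.08],1],[[0,0,0],[0,0,0.08],1],[[0,0,0],[0,0,0.08],1],[[0,0,0],[0,0,0.08],1]]'

```text
time: 21.85
tool_pos: [594.4, -32.1, 64.7]
tcp_rot: [-179.9, 0.3, 48.3]
ft_force: [-1.3, -0.5, 1.3]
finger_gap: 6.9
```

```bash
python3 s.py
```

```text
21.85 [594.4  -32.06  64.72] [-179.93    0.27   48.32] F [-1.3 -0.5  1.3] T [-0.09  0.16  0.08] 6.9 33.8
tool-frame offset to axis mm [ 2.01  1.56 -0.29] tool F [-1.3 -0.7 -1.3]
```

Emit:
play_rows --deltas '[[[0.0003,0,0],[0,0,0.07],1],[[0.0003,0,0],[0,0,0.07],1],[[0.0003,0,0],[0,0,0.07],1],[[0.0003,0,0],[0,0,0.06],1],[[0,0,0],[0,0,0.05],1],[[0,0,0],[0,0,0.03],1]]'

```text
time: 22.6
tool_pos: [594.0, -31.6, 64.7]
tcp_rot: [-180.0, 0.4, 27.6]
ft_force: [-0.8, -0.8, 1.6]
finger_gap: 6.8
```

```bash
python3 s.py
```

```text
22.6 [593.99 -31.57  64.71] [-179.99    0.45   27.59] F [-0.8 -0.8  1.6] T [-0.04 -0.04  0.06] 6.8 54.7
tool-frame offset to axis mm [ 2.56  1.38 -0.31] tool F [-1.1  0.4 -1.6]
```

Emit:
play_rows --deltas '[[[0.0005,0,0],[0,0,0.035],1],[[0.0005,0,0],[0,0,0.035],1],[[0.0005,0,0],[0,0,0.035],1],[[0,0,0],[0,0,0.03],1],[[0,0,0],[0,0,0.02],1]]'

```text
time: 23.22
tool_pos: [593.9, -31.3, 64.7]
tcp_rot: [180.0, 0.6, 18.2]
ft_force: [-3.2, -0.3, 0.7]
finger_gap: 7.0
```

```bash
python3 s.py
```

```text
23.225 [593.93 -31.33  64.71] [179.96   0.64  18.25] F [-3.2 -0.3  0.7] T [0.02 0.12 0.02] 7.0 64.1
tool-frame offset to axis mm [ 2.74  1.19 -0.32] tool F [-3.2 -0.7 -0.7]
```

Emit:
play_rows --deltas '[[[0,0,0],[0,0,0.02],1],[[0,0,0],[0,0,0.02],1],[[0,0,0],[0,0,0.02],1]]'

```text
time: 23.6
tool_pos: [593.8, -31.3, 64.7]
tcp_rot: [179.9, 0.7, 14.7]
ft_force: [-3.3, -0.5, 3.3]
finger_gap: 7.2
```

```bash
python3 s.py
```

```text
23.6 [593.82 -31.28  64.7 ] [179.91   0.65  14.66] F [-3.3 -0.5  3.3] T [0.01 0.37 0.91] 7.2 67.7
tool-frame offset to axis mm [ 2.89  1.09 -0.33] tool F [-3.4 -0.3 -3.2]
```

Torque jumped from 0.02 to 0.9 N m at yaw≈15-17°, where the wings lie along guide x: it is seated. Backing off a quarter turn to yaw ≈107°.

Emit:
play_rows --deltas '[[[0.0003,0,0],[0,0,-0.05],1],[[0.0003,0,0],[0,0,-0.08],1],[[0.0003,0,0],[0,0,-0.08],1],[[0,0,0],[0,0,-0.08],1],[[0,0,0],[0,0,-0.08],1],[[0,0,0],[0,0,-0.08],1],[[0,0,0],[0,0,-0.08],1],[[0,0,0],[0,0,-0.08],1]]'

```text
time: 24.6
tool_pos: [594.5, -32.1, 64.7]
tcp_rot: [-179.7, 0.6, 50.2]
ft_force: [-2.7, -0.4, 1.7]
finger_gap: 7.0
```

```bash
python3 s.py
```

```text
24.6 [594.47 -32.07  64.73] [-179.7     0.62   50.15] F [-2.7 -0.4  1.7] T [ 0.    0.13 -0.06] 7.0 32.2
tool-frame offset to axis mm [ 1.92  1.57 -0.3 ] tool F [-2.  -1.8 -1.7]
```

Emit:
play_rows --deltas '[[[0,0,0],[0,0,-0.08],1],[[0,0,0],[0,0,-0.08],1],[[0,0,0],[0,0,-0.08],1],[[0,0,0],[0,0,-0.08],1],[[0,0,0],[0,0,-0.08],1],[[0,0,0],[0,0,-0.08],1],[[0,0,0],[0,0,-0.08],1],[[0,0,0],[0,0,-0.08],1]]'

```text
time: 25.6
tool_pos: [595.4, -32.5, 64.9]
tcp_rot: [-179.5, 0.3, 87.5]
ft_force: [-2.5, -0.7, 1.4]
finger_gap: 7.1
```

```bash
python3 s.py
```

```text
25.6 [595.45 -32.46  64.86] [-179.51    0.27   87.48] F [-2.5 -0.7  1.4] T [-0.03  0.16 -0.08] 7.1 -5.2
tool-frame offset to axis mm [ 0.92  1.41 -0.15] tool F [-0.8 -2.5 -1.4]
```

Emit:
play_rows --deltas '[[[0,0,0],[0,0,-0.08],1],[[0,0,0],[0,0,-0.08],1],[[0,0,0],[0,0,-0.06],1],[[0,0,0],[0,0,-0.05],1],[[0,0,0],[0,0,-0.03],1],[[0,0,0],[0,0,0],1]]'

```text
time: 26.35
tool_pos: [595.9, -32.4, 64.9]
tcp_rot: [-179.5, 0.1, 104.9]
ft_force: [-2.9, -0.5, 2.6]
finger_gap: 7.5
```

```bash
python3 s.py
```

```text
26.35 [595.95 -32.4   64.94] [-1.7953e+02  9.0000e-02  1.0492e+02] F [-2.9 -0.5  2.6] T [-0.1   0.24  0.03] 7.5 -22.7
tool-frame offset to axis mm [ 0.53  1.12 -0.07] tool F [ 0.3 -2.9 -2.6]
```

Emit:
play_rows --deltas '[[[0,0,0],[0,0,-0.03],1],[[0,0,0],[0,0,-0.01],1],[[0,0,0],[0,0,0],1],[[0,0,0],[0,0,0],1]]'

```text
time: 26.85
tool_pos: [596.0, -32.4, 65.0]
tcp_rot: [-179.5, 0.1, 107.3]
ft_force: [-2.3, -1.4, 1.3]
finger_gap: 6.9
```

```bash
python3 s.py; python3 - <<'E'
from h import *
im,C=shot('wrist','w11'); t,_=shot('top','t11')
a=cv2.resize(im[:,:,::-1],(560,420)); b=cv2.resize(t[130:260,150:450,::-1],(560,243)); 
E
cd pics; python3 -c "
import cv2,numpy as np
a=cv2.imread('w11.png');b=cv2.imread('t11.png')[140:260,240:370]
b=cv2.resize(b,(240,222),interpolation=cv2.INTER_CUBIC);c=np.zeros((420,240,3),np.uint8);c[:222]=b
cv2.imwrite('c11.png',np.hstack([a,c]))"
```

```text
26.85 [596.01 -32.36  64.96] [-1.7954e+02  7.0000e-02  1.0727e+02] F [-2.3 -1.4  1.3] T [-0.03  0.19 -0.02] 6.9 -25.1
tool-frame offset to axis mm [ 0.46  1.08 -0.04] tool F [-0.7 -2.7 -1.3]
```

View pics/c11.png

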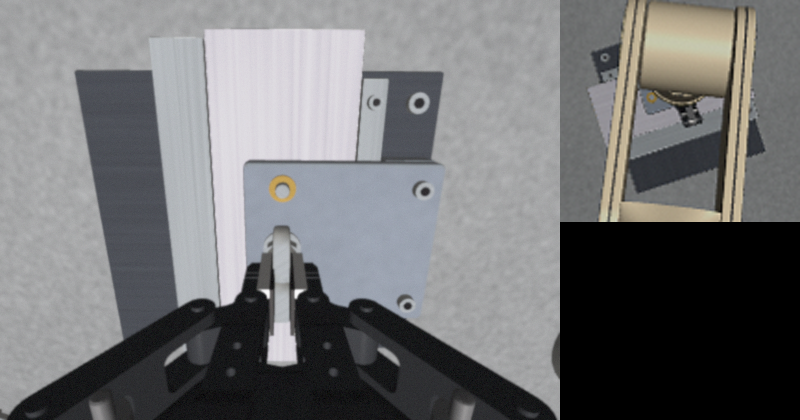

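The view shows the wings gripped between the pads (wing at u≈282), and the bar against the sheet along u≈206→218 with no bed showing between. One last numeric check, then hand-in.

```bash
python3 - <<'E'
from h import *
im,C=load('wrist','w11')
q=scan(im,range(50,290,4),lambda v:206+(v-38)*.048,6,1); f=fit(q,16,C); print('sheet edge',f,f[1]@[.9566,.2914])
e=scan(im,range(215,355,4),lambda u:30,6,1,False); f=fit(e,16,C); print('sheet end d',f,f[1]@[-.2914,.9566])
g=cv2.cvtColor(im,cv2.COLOR_BGR2GRAY)
for v in (60,150,280): c=int(206+(v-38)*.048); print(v,g[v-2:v+3,c-7:c+8].mean(0).round().astype(int).tolist())
r.hand_in()
E
```

```text
sheet edge (-73.09, array([541. ,  -3.7], dtype=float32), 0.18, 60) 516.442419986105
sheet end d (17.1, array([557.4,  83.2], dtype=float32), 0.22, 34) -82.83725003356932
60 [184, 182, 175, 147, 117, 139, 182, 205, 212, 215, 213, 213, 211, 209, 209]
150 [184, 188, 187, 183, 172, 129, 122, 184, 214, 218, 219, 217, 216, 217, 215]
280 [181, 182, 183, 184, 184, 182, 173, 142, 127, 175, 207, 213, 213, 212, 211]
the job is handed in; nothing more can be done
```

The job is done and handed in at about 27 s of the 72 s allowed. I got no verdict back.

- **Straightedge:** I laid it on the apron and pushed it flush with both open fingers. Before I backed the fingers away, the gap read 0 to 0.1 mm along the whole joint. After the screw work only a thin dark line showed at the joint, with no bed visible.
- **Position along the sheet:** the straightedge's middle is within about 1 mm of the sheet's middle, so it covers nearly the whole 230 mm.
- **Sheet:** its edge and end were within about 0.7 mm of where they started, which is within the camera's accuracy.
- **Thumbscrew:** I turned it about 134° clockwise to the stop. The torque jumped to 0.9 N m as the wings came in line with the guide.
- **Back-off:** I then turned it back a quarter turn, to a tool yaw of 107.3° against an aim of about 106.9°. It is still gripped, at 40 N, with side forces under about 3 N.

No check failed, but two small readings disagreed:
- **At the stop:** the tool had wound about 2° past the wings, so the quarter turn is set from the guide's axis, not from that reading.
- **Grip openings:** they read 1 to 2 mm under the true thickness on both the straightedge and the thumbscrew.

I did not measure the other things on the bench again at the end. None of the moves came close to them.

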